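# Shim the rocking microscope

## Task

The stereo microscope leans and rocks on its bare brass foot. With the fingertips, gently slide the orange wedge along the bench, thin end first, under that foot and push until the microscope stands level on it and no longer rocks; stop there without forcing it, and let go. Only push the wedge, never grip or lift it, do not touch the microscope, and leave the dishes, jar and timer where they are.

Things in the scene. Friction and masses are not known exactly. Their poses are not given: they have to be found in the camera images.
- stand: Fixed footing of the microscope; origin on the bench under the middle of its base; eyepieces on its -x side. Base plate 184 x 210 mm (x, y), a 40 mm round lug at each corner (x +-90, y +-105 mm), all 24 to 49 mm above the bench when level. Brass-capped lug and bare foot at (-90, -105), rubber feet at the rest. Head and column: |y| under 60, 455 high. It cannot slide, only rock.
- microscope (a joint): Lean of the microscope about the diagonal through its feet at (-90, 105) and (90, -105): 0 = level, fourth foot down on the bench, which is as far as it goes (past it the wedge jams and the push rises by 2 N/mm or more); 0.075 rad = fully leaning towards the brass foot, as at the start. Its weight puts about 3 to 7.5 N on the brass foot.
- short_foot (a point): Lowest point of the bare brass foot, a dome of 14 mm radius: 13.5 mm above the bench when level, about 3.3 mm when fully leaning (0.0073 rad per mm). The wedge starts on the stand's -y side with its thin end roughly facing this foot.
- wedge: Loose orange wedge, 80 g, 110 mm long, 50 mm wide, flat below; origin at the middle of its underside, +x towards the thin end. The top slopes evenly from 2 mm thick at the thin end (x = +55) to 20 mm at the thick end (x = -55). The microscope is level when the foot is at about x = -15 (40 mm from the thick end). Lifting the foot takes a push of 5 to 10 N; friction holds it after.
- wedge_heel (a point): Middle of the wedge's upright thick end face (50 mm wide, 20 mm high), 10 mm above its underside: push here.
- wedge_tip (a point): Middle of the thin end's edge, 1 mm above its underside.
- dishes: Stack of three lidded clear dishes, 62 mm diameter, 44 mm high, loose, to be left alone; origin under its middle.
- jar: Jar with a blue cap, 48 mm diameter, 75 mm high, loose, to be left alone; origin under its middle.
- timer: White bench timer 30 x 62 x 62 mm (x, y, z), loose, to be left alone; origin under its middle.
Mind the look-alikes: they are no part of the job. Several things look just like the wedge: the one meant starts farthest to the robot's right.

How it is judged:
On the way:
1. the thin end is under the brass foot, which still leans (x of short_foot in the frame of wedge below 0.053 m and y of short_foot in the frame of wedge between -0.025 and 0.025 m and value of joint microscope above 0.03 rad).
At the end, for the whole second after the job is handed in: Microscope level (lean under 0.0105 rad) and still; its brass foot rests (over 0.5 N) on the wedge, within 20 mm of the centre line; the wedge lies flat and still on the bench; dishes, jar and timer upright and within 20 mm of where they were (value of joint microscope below 0.0105 rad and velocity of joint microscope between -0.01 and 0.01 rad/s and contact force between wedge and stand above 0.5 N and x of short_foot in the frame of wedge between -0.05 and 0.03 m and y of short_foot in the frame of wedge between -0.02 and 0.02 m and angle between wedge's own z axis and vertical below 0.05 rad and linear speed of wedge below 0.01 m/s and height (world z) of wedge below 0.004 m and distance of each of dishes, jar, timer from where it was at the start of the episode below 0.02 m and angle between each of dishes, jar, timer's own z axis and vertical below 0.2 rad); the robot touches nothing.
It fails at once if the wedge is lifted or tipped off the bench (height (world z) of wedge above 0.012 m or angle between wedge's own z axis and vertical above 0.25 rad).
It fails at once if the robot pushes against the microscope (over 2 N) (contact force between any of the fingers, the arm and stand above 2 N).
It fails at once if dishes, jar or timer are shifted by more than 20 mm or tipped over (distance of any of dishes, jar, timer from where it was at the start of the episode above 0.02 m or angle between any of dishes, jar, timer's own z axis and vertical above 0.3 rad).
It fails at once if the wedge is pinched or rammed (finger force on it over 35 N) (contact force between the fingers and wedge above 35 N).
It also fails if it takes over 48 s, if anything falls off the work surface, if the arm or the gripper's body presses on something with over 40 N, if the wrist force passes 120 N, or if a joint passes its speed limit or range.

## Robot

A 6-joint arm with a two-finger parallel gripper is mounted at the origin on the work surface. World frame = base frame: x ahead of the robot, y to its left, z up, the work surface at z = 0. Lengths are in m, angles in rad, forces in N, time in s.
With the tool pointing down it reaches from about 0.325 to 0.9 m from the base axis. Payload 3.5 kg.
Tool frame: the origin (TCP) lies at the very end of the fingers, on their centre line; the grasp point (between the pads) lies grip_depth behind it (grip_depth is the distance from the TCP to the grasp point, in m); x points along the fingers, z is the direction in which the jaws open and shut, and the axes are right-handed (so a half turn about x gives the same grasp; the last joint's range is limited). The gripper opens to 85 mm and grips with 20 to 120 N. Pads are 22 mm wide; open, the fingers measure 114 mm over their backs; the gripper's body (76 mm by 85 mm) begins 54 mm behind the grasp point. The pads swing forward as they close: fully open they stand 13 mm farther back than shut.
Start: joints at [-1.337, 0.276, -0.026, 1.268, 0, 1.467], TCP at [0.207, -0.59, 0.231] pointing down, gripper open.
Joint ranges: [-3.12, 3.12], [-0.85, 1.88], [-1.08, 1.24], [-1.95, 2.15], [-1.57, 1.53], [-3.14, 3.14]. Speed limits (rad/s): [2.57, 2.57, 3.14, 3.14, 3.14, 3.14].

## Interface

Orientations are given as a rotation vector (axis times angle).
In Python, from cell import get_state, snapshot, close_job, grip_depth gives the robot as it stands.
- The arm moves only by the tool carry_out, never from a script. Its argument "increments" is a list of rows, each a list of 7 numbers: the shift along the tool's x, y, z in m, then the turn, a rotation vector about the tool's x, y, z in degrees, then the closure, from 0 (fully open) to 1 (shut). In form: [[dx, dy, dz, rx, ry, rz, gripper], ...]. A call has 1 to 8 rows; each row is the pose to reach, as a shift and turn from the pose measured when the call began, along the tool's axes at that moment; what a row does not reach only later rows make up. A row lasts 1/12 s, in which the tool goes at most 41.7 mm and 7.16 degrees, less where a joint would pass 70% of its speed; a pose out of reach is approached as far as the arm can. A call with a gripper value outside its range is refused whole. The fingers move at their own pace and stop on an object; "grip_force" is the grip in N (left out, the last holds). Time passes only in rows, so rows that repeat a pose let the fingers close. It gives the time, the measured TCP pose, the force and the opening at its end, in the units of the state.
- get_state(): the state, without advancing time (a new reading comes with each control period).
- snapshot(name): name is "side" or "top"; returns a dict with "pixels" (384x512x3 uint8, red, green, blue), "mtx" (3x3 intrinsics, pixels), "position" and "orientation" of the camera in the world. Camera axes: x right, y down, z forward; pixel columns grow to the right and rows downward; lengths in m; the calibration is good to about 2 mm. A picture is of the moment at which its call begins. There is no depth.
- close_job(): hands the job in, once; it reports no verdict.
The state is a dict: "time": time; "joints": joint angles; "qd": joint speeds; "joint_torque": joint torques, N m; "ee_pos": TCP position; "ee_rot": TCP orientation; "ft_force": force on the tool from outside, world axes, zero at the start; "ft_torque": the same for the moment, N m; "gripper_width": finger opening in m.
Only numpy, scipy, OpenCV 4.12 (cv2) and the standard library are available. Lean on these libraries where they do the work, as an engineer would, in place of code of your own. Each camera call takes 0.05 s, during which the arm holds its last target.

## Working session

There is one attempt and no reset: what is moved stays moved. The work goes in short steps, Python scripts to look and compute and a tool call to move; the robot and the scene stay as the last step left them, time stands still between calls to the robot, and variables do not carry over. Pictures are saved under pics/ and viewed, and the job is handed in when it is done.

Besides the shell and the picture viewer there is one more tool, called after "Call:" as a command line: name --pt "numbers of a row" for each row, then --argument value for the rest. carry_out: Moves the arm, as the interface text tells. Its arguments: {"type":"object","properties":{"increments":{"type":"array"},"grip_force":{"type":"number"}},"required":["increments"]}

```bash
ls; mkdir -p pics
python3 - <<'E'
from cell import *
import cv2
print(get_state(), grip_depth)
for n in("side","top"):
    s=snapshot(n); cv2.imwrite(f"pics/{n}0.png",s["pixels"][:,:,::-1]); print(n,s["mtx"],s["position"],s["orientation"])
E
```

```text
pics
{'time': 0.0, 'joints': array([-1.33741890e+00,  2.77140036e-01, -2.78572021e-02,  1.26802864e+00,
       -2.93700073e-06,  1.46738070e+00]), 'qd': array([ 0.00040838, -0.00177976,  0.00120239, -0.00323037,  0.00228038,
        0.00063454]), 'joint_torque': array([ 2.37865534e-04, -4.45506692e+01,  2.95203924e+01,  1.63714774e-02,
       -1.87302917e-04,  4.22242977e-06]), 'ee_pos': array([ 0.20633903, -0.58913534,  0.23016651]), 'ee_rot': array([ 0.95907109,  1.35163675, -0.95663979]), 'ft_force': array([0.14358104, 0.81228421, 0.28056321]), 'ft_torque': array([ 0.00654178, -0.06123782,  0.01447524]), 'gripper_width': 0.08529031138143336} 0.0187
side [[378.73736542   0.         255.5303543 ]
 [  0.         378.73736542 190.76473677]
 [  0.           0.           1.        ]] [0.98495559 0.23426155 0.67841419] [-1.34350497 -2.3612      0.78059913]
top [[403.45701511   0.         260.13431237]
 [  0.         403.45701511 193.25023518]
 [  0.           0.           1.        ]] [ 0.50215253 -0.00555414  0.9720597 ] [-2.17167358  2.21674051 -0.11143733]
```

View pics/side0.png

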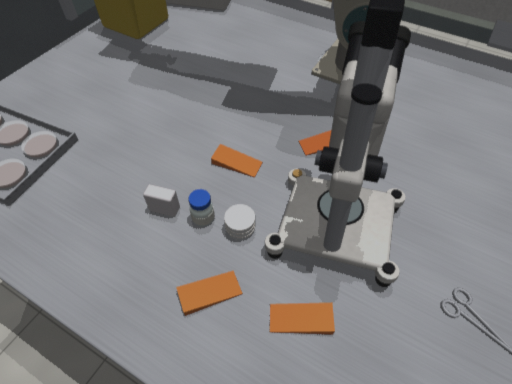

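View pics/top0.png

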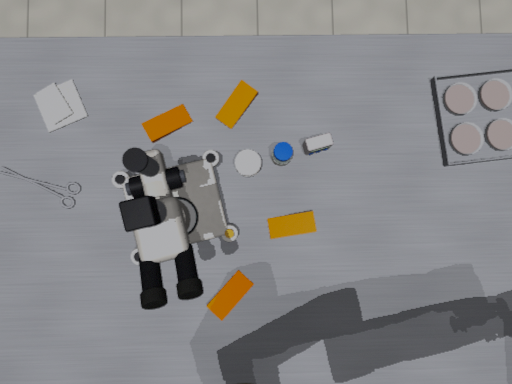

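```bash
cat > h.py <<'E'
from cell import *
import cv2, numpy as np
from scipy.spatial.transform import Rotation as R
def ray(s,uv):
    K=s["mtx"]; d=np.linalg.inv(K)@np.array([uv[0],uv[1],1.]); 
    return np.array(s["position"]),R.from_rotvec(s["orientation"]).apply(d)
def onz(s,uv,z):
    p,d=ray(s,uv); return p+d*(z-p[2])/d[2]
def tri(s1,u1,s2,u2):
    p,d=ray(s1,u1);q,e=ray(s2,u2); d=d/np.linalg.norm(d);e=e/np.linalg.norm(e)
    A=np.stack([d,-e],1); t=np.linalg.lstsq(A,q-p,rcond=None)[0]
    a,b=p+t[0]*d,q+t[1]*e; return (a+b)/2,np.linalg.norm(a-b)
def orange(s):
    hsv=cv2.cvtColor(s["pixels"],cv2.COLOR_RGB2HSV); 
    m=cv2.inRange(hsv,(5,180,90),(25,255,255))
    c,_=cv2.findContours(m,cv2.RETR_EXTERNAL,cv2.CHAIN_APPROX_NONE)
    return m,[x for x in c if cv2.contourArea(x)>100]
def proj(s,P):
    q=R.from_rotvec(s["orientation"]).inv().apply(np.array(P)-s["position"]); q=s["mtx"]@q; return q[:2]/q[2]
E
python3 - <<'E'
from h import *
for n in("side","top"):
    s=snapshot(n); m,cs=orange(s)
    for c in cs:
        r=cv2.minAreaRect(c); a=cv2.approxPolyDP(c,4,True)[:,0]
        print(n,np.round(r[0],1),np.round(r[1],1),a.tolist(),[np.round(onz(s,p,0.0)[:2],3).tolist() for p in a])
    im=s["pixels"][:,:,::-1]
    x0,y0,x1,y1=(200,130,370,260) if n=="top" else (140,130,320,270)
    cv2.imwrite(f"pics/{n}_crop.png",cv2.resize(im[y0:y1,x0:x1],None,fx=4.4,fy=4.2,interpolation=cv2.INTER_CUBIC))
E
```

```text
top [229.6 294.9] [21.  48.2] [[238, 270], [207, 305], [221, 319], [252, 284]] [[0.394, 0.026], [0.314, 0.1], [0.281, 0.068], [0.361, -0.007]]
top [291.1 224.4] [19.9 45.5] [[312, 212], [268, 219], [270, 236], [315, 230]] [[0.529, -0.155], [0.514, -0.048], [0.473, -0.052], [0.485, -0.161]]
top [166.9 122.3] [20.1 46.1] [[183, 105], [142, 124], [152, 141], [191, 121]] [[0.797, 0.153], [0.751, 0.253], [0.709, 0.229], [0.757, 0.134]]
top [236.1 104. ] [20.4 45.4] [[241, 80], [216, 116], [230, 127], [256, 94]] [[0.858, 0.01], [0.768, 0.073], [0.74, 0.039], [0.822, -0.026]]
```

View pics/top_crop.png

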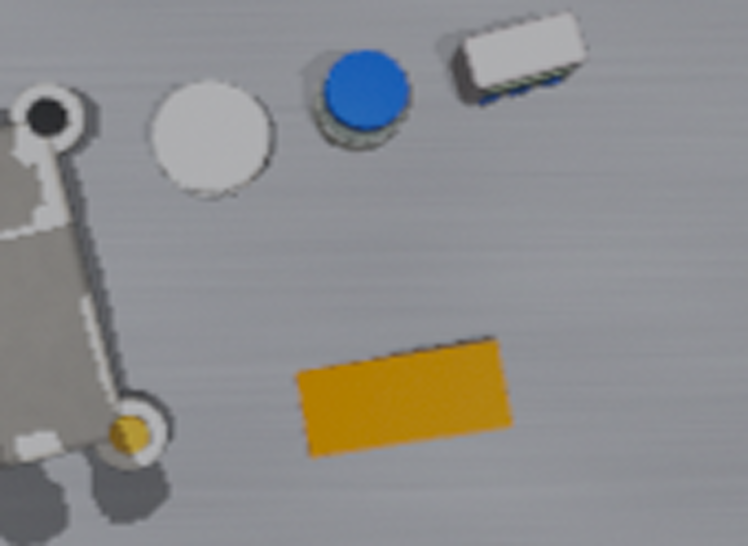

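View pics/side_crop.png

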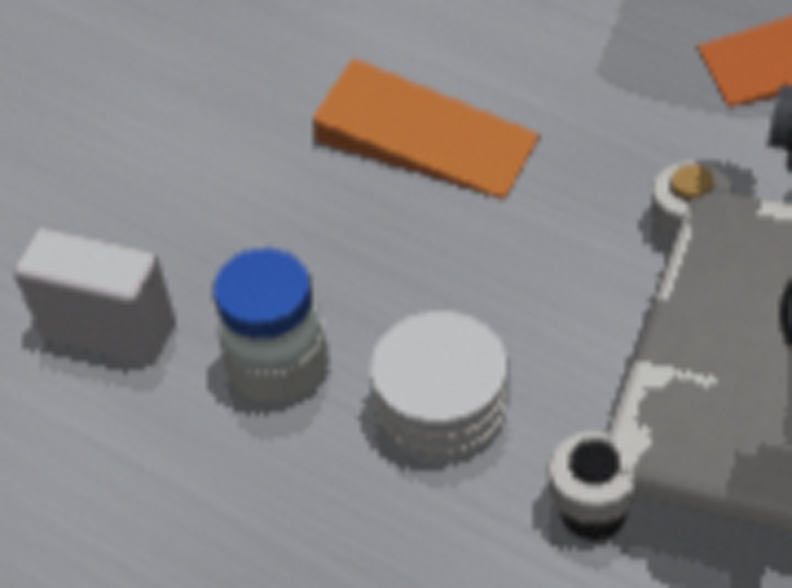

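```bash
python3 - <<'E'
from h import *
S=snapshot("side");T=snapshot("top")
def c(s,x0,y0,p): return (p[0]/4.4+x0-.38,p[1]/4.2+y0-.38)
def t(p):return c(T,200,130,p)
def s(p):return c(S,140,130,p)
P={'tip+x':((298,374),(506,196)),'tip-x':((312,456),(539,135)),'heel+x':((497,340),(315,119)),'heel-x':((511,427),(353,61)),'cap':((130,435),(692,180)),'lug2':((47,117),(595,461)),'dish':((212,137),(440,365)),'jar':((367,90),(262,288))}
for k,(a,b) in P.items():
    p,e=tri(T,t(a),S,s(b)); print(k,p.round(4),round(e,4))
p=onz(S,S and (388,270),.049);print(p)
for uv,z in(((210,157),.049),((119.5,179.5),.049),((138,256.5),.049),((230,232),.039)): print(onz(T,uv,z).round(4))
E
python3 - <<'E'
from h import *
T=snapshot("top");S=snapshot("side")
cv2.imwrite("pics/t2.png",cv2.resize(T["pixels"][130:290,100:290,::-1],None,fx=4,fy=3.7,interpolation=cv2.INTER_CUBIC))
cv2.imwrite("pics/s2.png",cv2.resize(S["pixels"][150:300,250:430,::-1],None,fx=4,fy=4,interpolation=cv2.INTER_CUBIC))
E
```

```text
tip+x [ 0.5143 -0.0461 -0.0012] 0.0017
tip-x [ 0.4676 -0.0529 -0.0006] 0.0011
heel+x [ 0.5311 -0.1535  0.0164] 0.0012
heel-x [ 0.4825 -0.1607  0.0149] 0.001
cap [0.4826 0.0438 0.0353] 0.0004
lug2 [0.6582 0.0847 0.0435] 0.0012
dish [ 0.6463 -0.0021  0.0389] 0.0009
jar [ 0.6661 -0.0828  0.0681] 0.0004
[0.6117072  0.29132102 0.049     ]
[0.6587 0.0843 0.049 ]
[0.6104 0.2908 0.049 ]
[0.4352 0.2486 0.049 ]
[0.4854 0.0415 0.039 ]
```

View pics/t2.png

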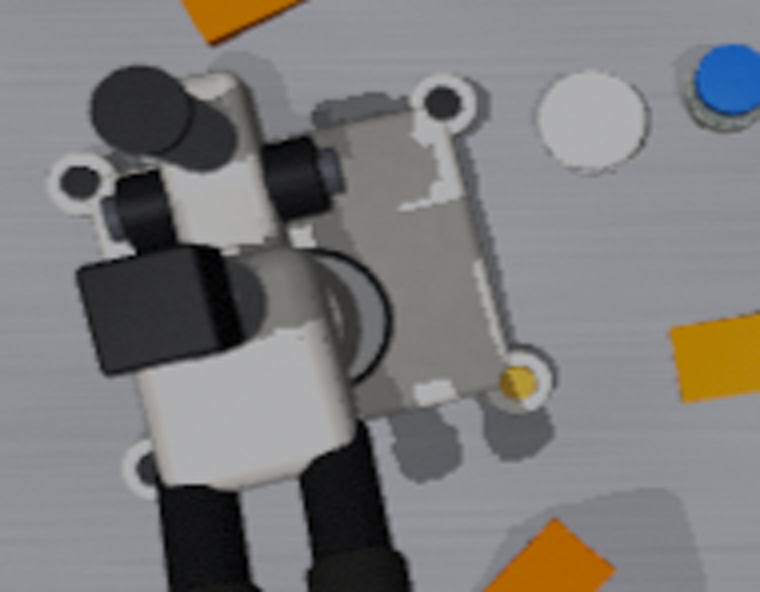

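View pics/s2.png

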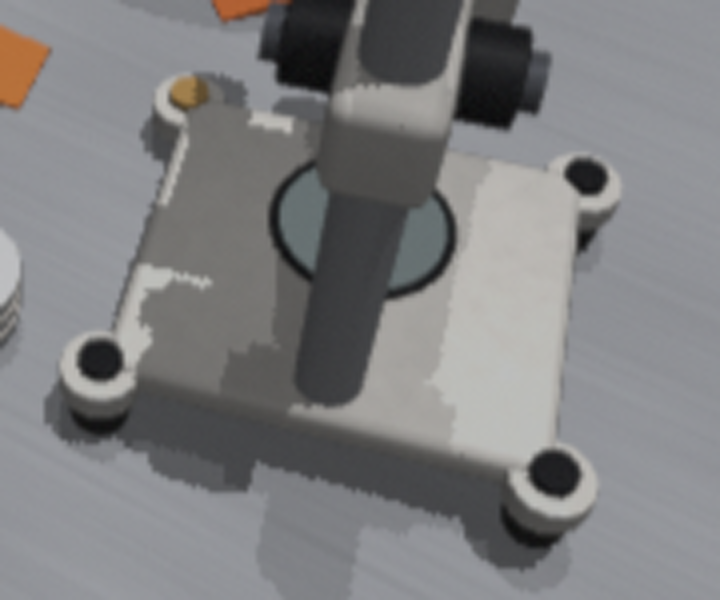

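Run:
```python
from h import *
T=snapshot("top")
for uv in((152,298),(188,289),(175,285),(199,285)): print(onz(T,uv,.4).round(3),onz(T,uv,.3).round(3))
g=get_state(); M=R.from_rotvec(g["ee_rot"]).as_matrix(); print(M.round(3))
```

```text
[0.403 0.133 0.4  ] [0.386 0.157 0.3  ]
[0.414 0.083 0.4  ] [0.399 0.098 0.3  ]
[0.42  0.101 0.4  ] [0.406 0.119 0.3  ]
[0.419 0.068 0.4  ] [0.405 0.08  0.3  ]
[[-0.     0.944  0.33 ]
 [ 0.     0.33  -0.944]
 [-1.     0.    -0.   ]]
```

```bash
cat >> h.py <<'E'
def Rt(psi,tilt):  # heading azimuth deg, tilt deg
    a=np.radians(psi);t=np.radians(tilt)
    h=np.array([np.cos(a),np.sin(a),0]); X=np.cos(t)*np.array([0,0,-1.])+np.sin(t)*h
    Z=np.array([np.sin(a),-np.cos(a),0]); return np.stack([X,np.cross(Z,X),Z],1)
def rel(p,psi,tilt):
    g=get_state(); M=R.from_rotvec(g["ee_rot"]).as_matrix()
    d=M.T@(np.array(p)-g["ee_pos"]); r=R.from_matrix(M.T@Rt(psi,tilt)).as_rotvec(degrees=True)
    print("shift",d.round(4),"turn",r.round(2)); return d,r
def st():
    g=get_state(); M=R.from_rotvec(g["ee_rot"]).as_matrix(); Y=M[:,1]
    print("t",round(g["time"],2),"p",g["ee_pos"].round(4),"head",round(np.degrees(np.arctan2(Y[1],Y[0])),2),"tilt",round(np.degrees(np.arcsin(Y[2])),1),"F",g["ft_force"].round(2),"w",round(g["gripper_width"],4), "q",g["joints"].round(2))
E
python3 - <<'E'
from h import *
rel([.512,-.212,.1],96,20); st()
E
```

```text
shift [ 0.1313  0.4132 -0.2556] turn [-75.88  13.37  16.9 ]
t 0.45 p [ 0.2065 -0.5898  0.2312] head 19.3 tilt 0.0 F [-0.6  -0.36  0.15] w 0.0857 q [-1.34  0.28 -0.03  1.27  0.    1.47]
```

Call:
carry_out --pt "0.01 0.03 -0.02 -6 1 1.5 0.3" --pt "0.025 0.06 -0.04 -12 2 3 0.6" --pt "0.04 0.1 -0.06 -18 3 4.5 0.78" --pt "0.05 0.14 -0.085 -25 4.5 6 0.78" --pt "0.06 0.18 -0.11 -31 5.5 7 0.78" --pt "0.07 0.21 -0.13 -37 6.5 8.5 0.78" --pt "0.08 0.25 -0.155 -44 8 10 0.78" --pt "0.09 0.28 -0.175 -50 9 11 0.78"

```text
time: 1.12
ee_pos: [0.4043, -0.3438, 0.1453]
ee_rot: [0.465, 1.561, -0.085]
ft_force: [0.7, -0.7, -0.3]
gripper_width: 0.0187
```

Run:
```python
from h import *
st();rel([.512,-.212,.1],96,20)
```

```text
t 1.12 p [ 0.4043 -0.3438  0.1453] head 69.44 tilt 13.4 F [ 0.71 -0.66 -0.29] w 0.0187 q [-0.92  0.28 -0.23  1.23  0.17  0.99]
shift [0.0781 0.1464 0.0592] turn [-25.62   4.33   5.74]
```

Call:
carry_out --pt "0.015 0.035 0.015 -6 1 1.4 0.78" --pt "0.03 0.065 0.03 -12 2 2.8 0.78" --pt "0.05 0.1 0.04 -18 3 4 0.78" --pt "0.07 0.13 0.05 -23 4 5 0.78" --pt "0.078 0.1464 0.0592 -25.6 4.33 5.74 0.78" --pt "0.078 0.1464 0.0592 -25.6 4.33 5.74 0.78" --pt "0.078 0.1464 0.0592 -25.6 4.33 5.74 0.78"

```text
time: 1.7
ee_pos: [0.5123, -0.2113, 0.0996]
ee_rot: [0.192, 1.571, 0.357]
ft_force: [-0.7, 0.3, 0.8]
gripper_width: 0.0187
```

Run:
```python
from h import *
st();rel([.512,-.212,.008],96,20)
for n in("side","top"): cv2.imwrite(f"pics/{n}1.png",snapshot(n)["pixels"][:,:,::-1])
```

```text
t 1.7 p [ 0.5123 -0.2113  0.0996] head 96.06 tilt 20.0 F [-0.7   0.35  0.83] w 0.0187 q [-0.64  0.4  -0.19  1.22  0.25  0.79]
shift [ 0.0859 -0.032  -0.0003] turn [ 0.06 -0.08  0.  ]
```

View pics/side1.png

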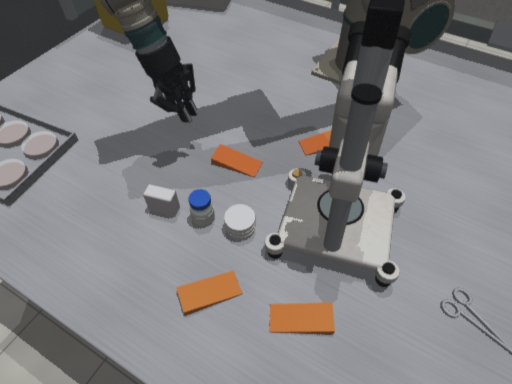

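View pics/top1.png

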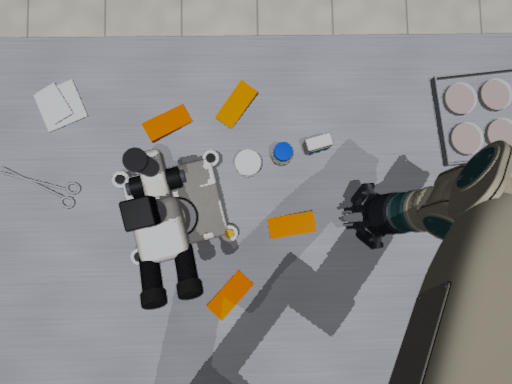

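Call:
carry_out --pt "0.03 -0.011 0 0 0 0 0.78" --pt "0.06 -0.022 0 0 0 0 0.78" --pt "0.08 -0.03 0 0 0 0 0.78" --pt "0.085 -0.0317 0 0 0 0 0.78" --pt "0.085 -0.0317 0 0 0 0 0.78"

```text
time: 2.22
ee_pos: [0.5101, -0.2137, 0.0088]
ee_rot: [0.197, 1.572, 0.354]
ft_force: [0.6, 0.3, 0.2]
gripper_width: 0.0187
```

Run:
```python
from h import *
st()
S=snapshot("side");T=snapshot("top")
cv2.imwrite("pics/s3.png",cv2.resize(S["pixels"][80:210,140:320,::-1],None,fx=4.4,fy=4.4,interpolation=cv2.INTER_CUBIC))
cv2.imwrite("pics/t3.png",cv2.resize(T["pixels"][170:270,220:390,::-1],None,fx=4.4,fy=4.4,interpolation=cv2.INTER_CUBIC))
```

```text
t 2.22 p [ 0.5101 -0.2137  0.0088] head 95.75 tilt 20.1 F [0.56 0.31 0.23] w 0.0187 q [-0.65  0.5  -0.26  1.05  0.25  0.79]
```

View pics/s3.png

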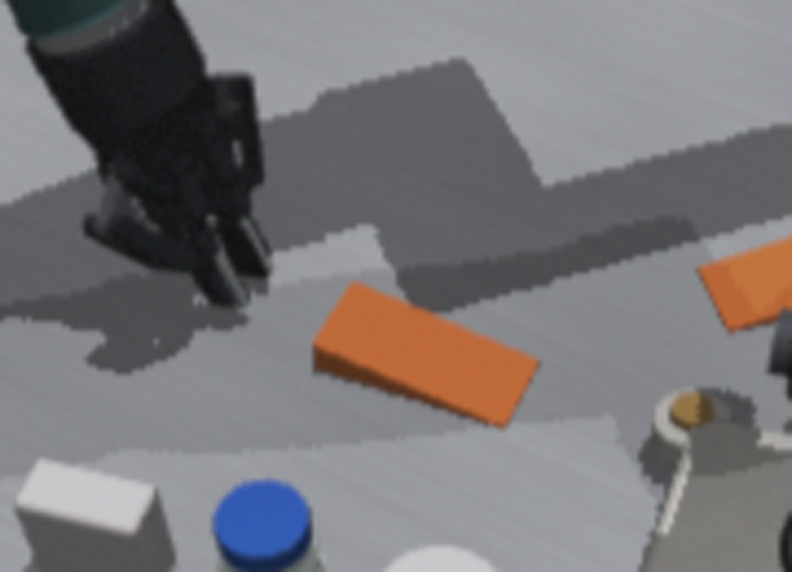

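View pics/t3.png

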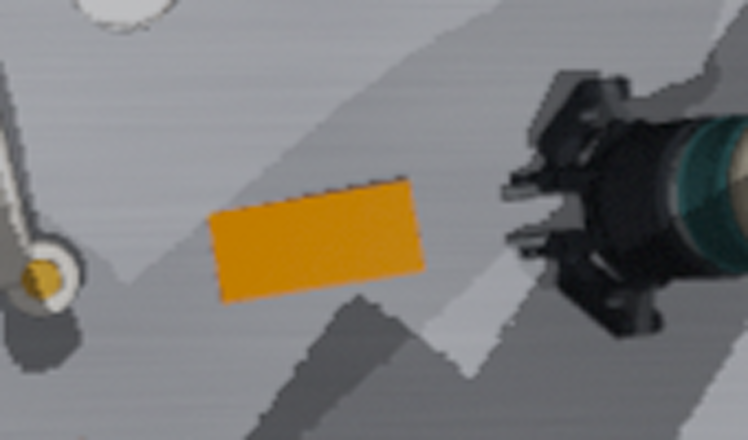

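Call:
carry_out --pt "0.005 0.0141 0 0 0 0 0.78" --pt "0.01 0.0282 0 0 0 0 0.78" --pt "0.012 0.0338 0 0 0 0 0.78" --pt "0.0137 0.0376 0 0 0 0 0.78" --pt "0.0154 0.0423 0 0 0 0 0.78" --pt "0.0171 0.047 0 0 0 0 0.78" --pt "0.0188 0.0517 0 0 0 0 0.78" --pt "0.0205 0.0564 0 0 0 0 0.78"

```text
time: 2.98
ee_pos: [0.5065, -0.1548, 0.011]
ee_rot: [0.193, 1.568, 0.352]
ft_force: [0.5, -0.1, 0.0]
gripper_width: 0.019
```

Run:
```python
from h import *
st()
```

```text
t 2.98 p [ 0.5065 -0.1548  0.011 ] head 95.88 tilt 19.9 F [ 0.45 -0.13  0.03] w 0.019 q [-0.57  0.45 -0.34  1.    0.27  0.87]
```

```bash
cat >> h.py <<'E'
def look(k):
    S=snapshot("side");T=snapshot("top")
    a=cv2.resize(S["pixels"][100:220,190:320,::-1],None,fx=3,fy=3,interpolation=cv2.INTER_CUBIC)
    b=cv2.resize(T["pixels"][180:260,210:340,::-1],None,fx=3,fy=3,interpolation=cv2.INTER_CUBIC)
    b=cv2.copyMakeBorder(b,0,a.shape[0]-b.shape[0],0,0,cv2.BORDER_CONSTANT)
    cv2.imwrite(f"pics/look{k}.png",np.hstack([b,a]))
    m,cs=orange(T)
    for c in cs:
        x,y=cv2.minAreaRect(c)[0]
        if 200<y<255 and x>215 and cv2.contourArea(c)>150:
            r=cv2.minAreaRect(c); B=cv2.boxPoints(r); B=B[np.argsort(B[:,0])]
            tp=onz(T,B[:2].mean(0),.002)[:2]; hl=onz(T,B[2:].mean(0),.02)[:2]; d=tp-hl
            print("size",np.round(r[1],1),"tip",tp.round(4),"heel",hl.round(4),"az",round(np.degrees(np.arctan2(d[1],d[0])),1),"len",round(np.linalg.norm(d),4))
            u=d/np.linalg.norm(d); f=np.array([.486,.046])-(hl+.055*u); print("foot in wedge", round(f@u,4), round(f@np.array([-u[1],u[0]]),4))
E
python3 - <<'E'
from h import *
look(1); rel([.504,-.13,.009],95.8,20)
E
```

```text
size [20.1 45.7] tip [ 0.4951 -0.0364] heel [ 0.5058 -0.1432] az 95.7 len 0.1073
foot in wedge 0.1352 0.0008
shift [0.01   0.0222 0.0006] turn [0.09 0.02 0.08]
```

View pics/look1.png

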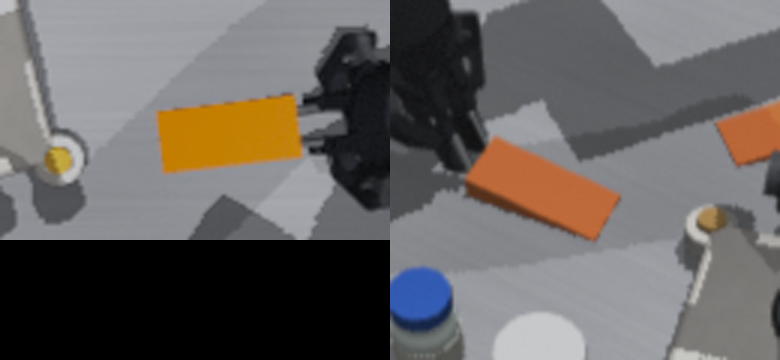

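Call:
carry_out --pt "0.0045 0.006 0 0 0 0 0.78" --pt "0.007 0.0125 0 0 0 0 0.78" --pt "0.0095 0.019 0 0 0 0 0.78" --pt "0.012 0.0257 0 0 0 0 0.78" --pt "0.0143 0.0322 0 0 0 0 0.78" --pt "0.0167 0.039 0 0 0 0 0.78" --pt "0.019 0.0455 0 0 0 0 0.78" --pt "0.0215 0.052 0 0 0 0 0.78"

```text
time: 3.75
ee_pos: [0.5, -0.0974, 0.0083]
ee_rot: [0.193, 1.569, 0.353]
ft_force: [-0.6, -0.0, 0.3]
gripper_width: 0.0187
```

Run:
```python
from h import *
st();look(2); rel([.4987,-.08,.009],95.8,20)
```

```text
t 3.75 p [ 0.5    -0.0974  0.0083] head 95.91 tilt 19.9 F [-0.63 -0.04  0.27] w 0.0187 q [-0.49  0.41 -0.41  0.94  0.29  0.95]
size [20.3 46.1] tip [0.4883 0.0226] heel [ 0.4992 -0.0859] az 95.8 len 0.1091
foot in wedge 0.0776 -0.0001
shift [0.0051 0.016  0.001 ] turn [ 0.15 -0.05  0.03]
```

View pics/look2.png

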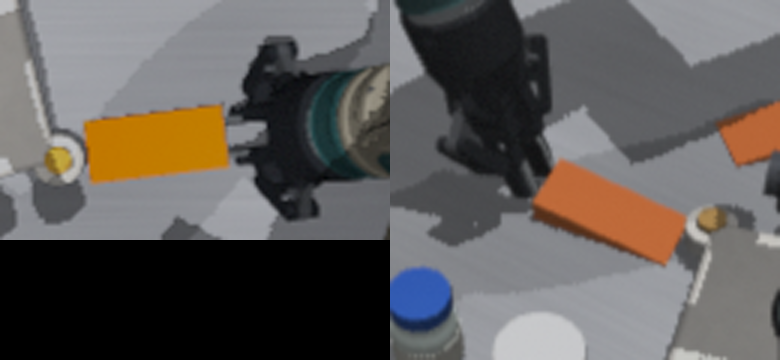

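Call:
carry_out --pt "0.0014 0.0038 0 0 0 0 0.78" --pt "0.0027 0.0075 0 0 0 0 0.78" --pt "0.0041 0.0113 0 0 0 0 0.78" --pt "0.0055 0.015 0 0 0 0 0.78" --pt "0.0068 0.0188 0 0 0 0 0.78" --pt "0.0082 0.0226 0 0 0 0 0.78" --pt "0.0096 0.0263 0 0 0 0 0.78" --pt "0.0109 0.03 0 0 0 0 0.78"

```text
time: 4.52
ee_pos: [0.4963, -0.0652, 0.0083]
ee_rot: [0.192, 1.57, 0.354]
ft_force: [0.2, -7.7, 1.7]
gripper_width: 0.0185
```

Run:
```python
from h import *
st();look(3); rel([.4955,-.05,.0085],95.8,20)
```

```text
t 4.52 p [ 0.4963 -0.0652  0.0083] head 95.96 tilt 19.9 F [ 0.16 -7.72  1.7 ] w 0.0185 q [-0.43  0.39 -0.45  0.92  0.3   1.01]
size [20.4 43.8] tip [0.4853 0.048 ] heel [ 0.4956 -0.0555] az 95.7 len 0.104
foot in wedge 0.0469 -0.0005
shift [0.005  0.0142 0.0007] turn [ 0.18 -0.04  0.1 ]
```

View pics/look3.png

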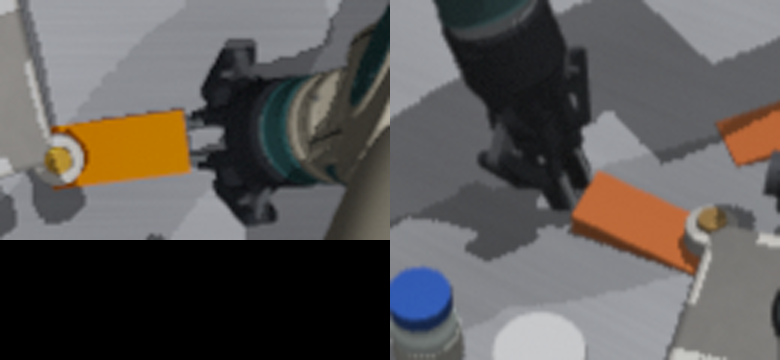

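Call:
carry_out --pt "0.001 0.0028 0 0 0 0 0.78" --pt "0.002 0.0056 0 0 0 0 0.78" --pt "0.003 0.0085 0 0 0 0 0.78" --pt "0.004 0.0113 0 0 0 0 0.78" --pt "0.005 0.0141 0 0 0 0 0.78" --pt "0.006 0.0169 0 0 0 0 0.78" --pt "0.007 0.0197 0 0 0 0 0.78" --pt "0.008 0.0225 0 0 0 0 0.78"

```text
time: 5.28
ee_pos: [0.4964, -0.0452, 0.0087]
ee_rot: [0.185, 1.567, 0.347]
ft_force: [1.6, -10.9, -1.8]
gripper_width: 0.0189
```

Run:
```python
from h import *
st(); rel([.4925,-.024,.0085],95.8,20)
```

```text
t 5.28 p [ 0.4964 -0.0452  0.0087] head 96.0 tilt 19.4 F [  1.62 -10.87  -1.77] w 0.0189 q [-0.4   0.37 -0.47  0.89  0.3   1.05]
shift [ 0.0073  0.0202 -0.0016] turn [0.19 0.13 0.62]
```

Call:
carry_out --pt "0.001 0.0025 -0.0003 0 0 0 0.78" --pt "0.002 0.005 -0.0006 0 0 0 0.78" --pt "0.0027 0.0075 -0.0009 0 0 0 0.78" --pt "0.0036 0.01 -0.0012 0 0 0 0.78" --pt "0.0045 0.0125 -0.0015 0 0 0 0.78" --pt "0.0054 0.015 -0.0016 0 0 0 0.78" --pt "0.0063 0.0175 -0.0016 0 0 0 0.78" --pt "0.0073 0.02 -0.0016 0 0 0 0.78"

```text
time: 5.95
ee_pos: [0.4943, -0.0269, 0.0085]
ee_rot: [0.18, 1.565, 0.341]
ft_force: [2.1, -8.1, 0.6]
gripper_width: 0.0191
```

Run:
```python
from h import *
st(); look(4);rel([.4925,-.010,.0085],95.8,20)
```

```text
t 5.95 p [ 0.4943 -0.0269  0.0085] head 96.0 tilt 19.0 F [ 2.06 -8.07  0.63] w 0.0191 q [-0.36  0.36 -0.49  0.87  0.3   1.08]
size [20.6 28.2] tip [0.4868 0.0501] heel [ 0.4938 -0.0166] az 96.0 len 0.0671
foot in wedge 0.0081 0.0012
shift [0.0052 0.015  0.0003] turn [0.2  0.23 0.85]
```

View pics/look4.png

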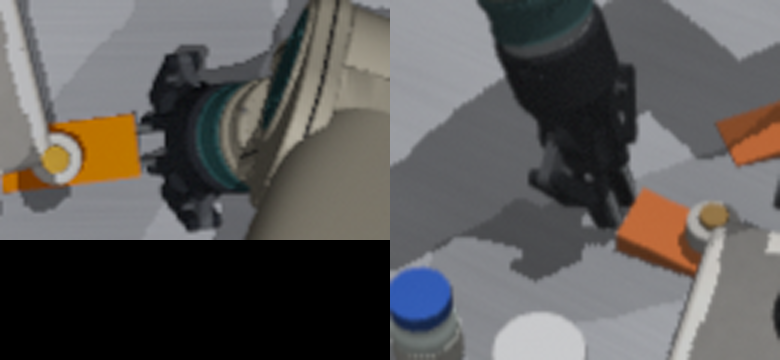

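Call:
carry_out --pt "0.0008 0.0022 0.0001 0 0 0 0.78" --pt "0.0016 0.0044 0.0002 0 0 0 0.78" --pt "0.0023 0.0066 0.0003 0 0 0 0.78" --pt "0.0031 0.0088 0.0003 0 0 0 0.78" --pt "0.0039 0.011 0.0003 0 0 0 0.78" --pt "0.0046 0.013 0.0003 0 0 0 0.78" --pt "0.0051 0.0145 0.0003 0 0 0 0.78"

```text
time: 6.63
ee_pos: [0.4937, -0.0123, 0.0086]
ee_rot: [0.178, 1.565, 0.34]
ft_force: [0.5, -6.4, -0.8]
gripper_width: 0.0187
```

Run:
```python
from h import *
st(); look(5);rel([.4925,-.004,.0085],95.8,20)
```

```text
t 6.63 p [ 0.4937 -0.0123  0.0086] head 96.01 tilt 18.9 F [ 0.49 -6.44 -0.84] w 0.0187 q [-0.33  0.35 -0.5   0.86  0.3   1.11]
size [20.6 22.2] tip [0.4879 0.0504] heel [ 0.4931 -0.0024] az 95.6 len 0.0531
foot in wedge -0.0061 0.0023
shift [ 0.0026  0.0073 -0.0002] turn [0.21 0.3  1.04]
```

Call:
carry_out --pt "0.0005 0.0015 0 0 0 0 0.78" --pt "0.001 0.003 0 0 0 0 0.78" --pt "0.0016 0.0045 0 0 0 0 0.78" --pt "0.0019 0.0054 0 0 0 0 0.78"

```text
time: 7.07
ee_pos: [0.4937, -0.0076, 0.0086]
ee_rot: [0.176, 1.564, 0.338]
ft_force: [-0.6, -6.0, 0.2]
gripper_width: 0.0187
```

Run:
```python
from h import *
st(); look(6)
```

```text
t 7.07 p [ 0.4937 -0.0076  0.0086] head 96.01 tilt 18.7 F [-0.59 -5.99  0.25] w 0.0187 q [-0.32  0.35 -0.5   0.85  0.3   1.12]
size [20.6 20.2] tip [0.4877 0.0499] heel [0.4937 0.0018] az 97.0 len 0.0485
foot in wedge -0.0102 0.0022
```

View pics/look6.png

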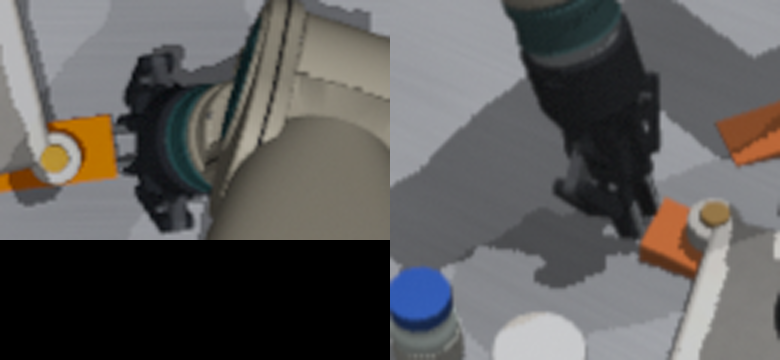

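Call:
carry_out --pt "0.0004 0.001 0 0 0 0 0.78" --pt "0.0006 0.0018 0 0 0 0 0.78" --pt "0.0009 0.0026 0 0 0 0 0.78" --pt "0.0009 0.0026 0 0 0 0 0.78"

```text
time: 7.5
ee_pos: [0.4939, -0.006, 0.0086]
ee_rot: [0.174, 1.564, 0.335]
ft_force: [0.4, -6.2, 1.0]
gripper_width: 0.0187
```

Run:
```python
from h import *
st()
```

```text
t 7.5 p [ 0.4939 -0.006   0.0086] head 96.01 tilt 18.6 F [ 0.45 -6.2   0.96] w 0.0187 q [-0.32  0.35 -0.5   0.85  0.3   1.13]
```

Call:
carry_out --pt "0.0005 0.0014 -0.0003 0 0 0 0.78" --pt "0.001 0.0026 -0.0003 0 0 0 0.78" --pt "0.0013 0.0036 -0.0003 0 0 0 0.78" --pt "0.0013 0.0036 -0.0003 0 0 0 0.78"

```text
time: 7.83
ee_pos: [0.4939, -0.0035, 0.0086]
ee_rot: [0.172, 1.563, 0.333]
ft_force: [0.3, -5.7, 0.4]
gripper_width: 0.0186
```

Run:
```python
from h import *
st(); look(7)
```

```text
t 7.83 p [ 0.4939 -0.0035  0.0086] head 96.0 tilt 18.4 F [ 0.27 -5.69  0.44] w 0.0186 q [-0.31  0.34 -0.51  0.85  0.3   1.13]
size [20.6 18.6] tip [0.4885 0.0502] heel [0.4936 0.0059] az 96.5 len 0.0446
foot in wedge -0.0143 0.003
```

Call:
carry_out --pt "0.0005 0.0014 -0.0003 0 0 0 0.78" --pt "0.0009 0.0024 -0.0003 0 0 0 0.78" --pt "0.0009 0.0024 -0.0003 0 0 0 0.78"

```text
time: 8.18
ee_pos: [0.494, -0.0023, 0.0087]
ee_rot: [0.169, 1.563, 0.33]
ft_force: [0.7, -5.8, 1.6]
gripper_width: 0.0186
```

Run:
```python
from h import *
st()
T=snapshot("top");S=snapshot("side")
cv2.imwrite("pics/t8.png",cv2.resize(T["pixels"][130:270,110:300,::-1],None,fx=4,fy=4,interpolation=cv2.INTER_CUBIC))
cv2.imwrite("pics/s8.png",cv2.resize(S["pixels"][150:300,230:430,::-1],None,fx=4,fy=4,interpolation=cv2.INTER_CUBIC))
```

```text
t 8.18 p [ 0.494  -0.0023  0.0087] head 95.99 tilt 18.2 F [ 0.65 -5.84  1.57] w 0.0186 q [-0.31  0.34 -0.51  0.84  0.29  1.14]
```

View pics/t8.png

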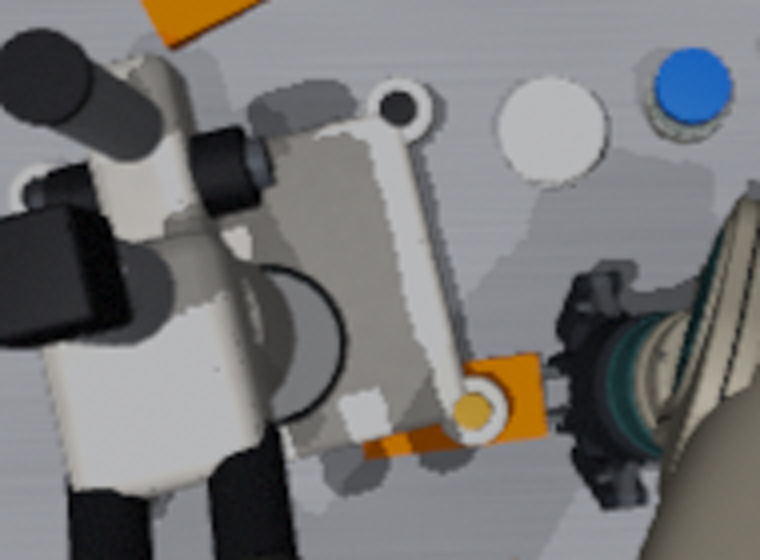

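View pics/s8.png

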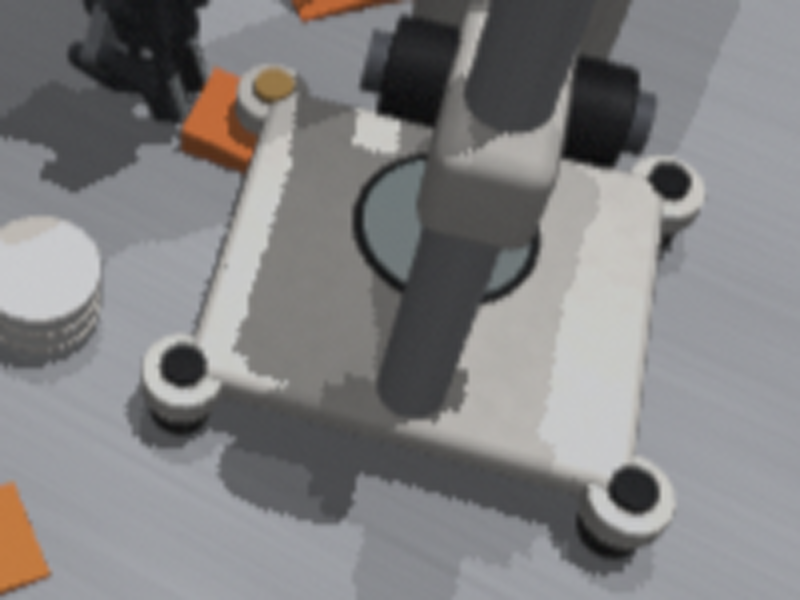

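Run:
```python
from h import *
T=snapshot("top");S=snapshot("side")
f=lambda p,o:(p[0]/4-.375+o[0],p[1]/4-.375+o[1])
for a,b in(((473,411),(274,84)),((399,109),(184,366))):
    print(tri(T,f(a,(110,130)),S,f(b,(230,150))))
for uv in ((548,437),(541,352)): print(onz(T,f(uv,(110,130)),.02))
```

```text
(array([0.48460399, 0.04648046, 0.0454172 ]), np.float64(0.0009912631509370671))
(array([0.65990039, 0.08717421, 0.04158076]), np.float64(0.001599750586608703))
[0.46819667 0.0037878  0.02      ]
[0.51802435 0.00696444 0.02      ]
```

Call:
carry_out --pt "0.0005 0.0014 -0.0003 0 0 0 0.78" --pt "0.0009 0.0024 -0.0003 0 0 0 0.78" --pt "0.0011 0.003 -0.0003 0 0 0 0.78"

```text
time: 8.63
ee_pos: [0.494, -0.0008, 0.0087]
ee_rot: [0.167, 1.562, 0.327]
ft_force: [-0.1, -7.0, 0.9]
gripper_width: 0.0187
```

Run:
```python
from h import *
st(); look(9)
```

```text
t 8.63 p [ 0.494  -0.0008  0.0087] head 95.97 tilt 18.0 F [-0.09 -6.96  0.89] w 0.0187 q [-0.31  0.34 -0.51  0.84  0.29  1.14]
size [20.5 17.4] tip [0.4885 0.0495] heel [0.4945 0.008 ] az 98.3 len 0.0419
foot in wedge -0.0162 0.0029
```

Call:
carry_out --pt "0.0005 0.0014 -0.0003 0 0 0 0.78" --pt "0.0009 0.0024 -0.0003 0 0 0 0.78" --pt "0.0009 0.0024 -0.0003 0 0 0 0.78"

```text
time: 8.98
ee_pos: [0.4942, -0.0005, 0.0087]
ee_rot: [0.162, 1.563, 0.322]
ft_force: [-1.4, -8.2, 2.5]
gripper_width: 0.0189
```

Run:
```python
from h import *
st()
```

```text
t 8.98 p [ 0.4942 -0.0005  0.0087] head 95.95 tilt 17.6 F [-1.39 -8.19  2.52] w 0.0189 q [-0.3   0.34 -0.51  0.84  0.29  1.15]
```

The push rose from 5.8 to 8.2 N while the tool advanced only about 0.3 mm, so it is level. I'll back off now.

Call:
carry_out --pt "-0.001 -0.003 0 0 0 0 0.78" --pt "-0.003 -0.01 0 0 0 0 0.78" --pt "-0.006 -0.02 0 0 0 0 0.78" --pt "-0.011 -0.035 0 0 0 0 0.78" --pt "-0.016 -0.05 0 0 0 0 0.78" --pt "-0.023 -0.07 0 0 0 0 0.78" --pt "-0.045 -0.09 0 0 0 0 0.78" --pt "-0.075 -0.1 0 0 0 0 0.78"

```text
time: 9.65
ee_pos: [0.5034, -0.1186, 0.0478]
ee_rot: [0.166, 1.567, 0.324]
ft_force: [0.0, -0.2, 0.2]
gripper_width: 0.0189
```

Run:
```python
from h import *
st(); look(10)
T=snapshot("top");S=snapshot("side")
cv2.imwrite("pics/t11.png",cv2.resize(T["pixels"][130:270,110:300,::-1],None,fx=4,fy=4,interpolation=cv2.INTER_CUBIC))
cv2.imwrite("pics/s11.png",cv2.resize(S["pixels"][130:280,230:430,::-1],None,fx=4,fy=4,interpolation=cv2.INTER_CUBIC))
cv2.imwrite("pics/side11.png",S["pixels"][:,:,::-1])
```

```text
t 9.65 p [ 0.5034 -0.1186  0.0478] head 95.82 tilt 17.9 F [ 0.03 -0.17  0.18] w 0.0189 q [-0.5   0.36 -0.38  1.01  0.26  0.94]
size [20.2 17.4] tip [0.489  0.0504] heel [0.4934 0.0088] az 96.1 len 0.0418
foot in wedge -0.0173 0.0034
```

View pics/t11.png

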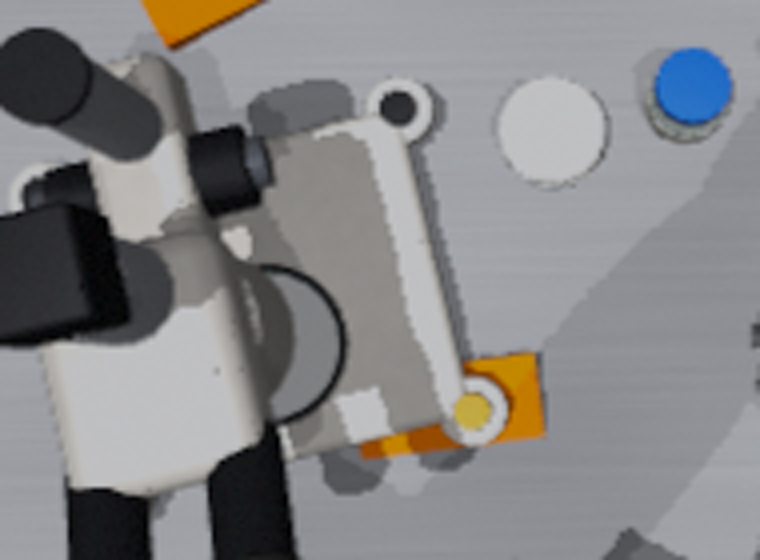

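View pics/s11.png

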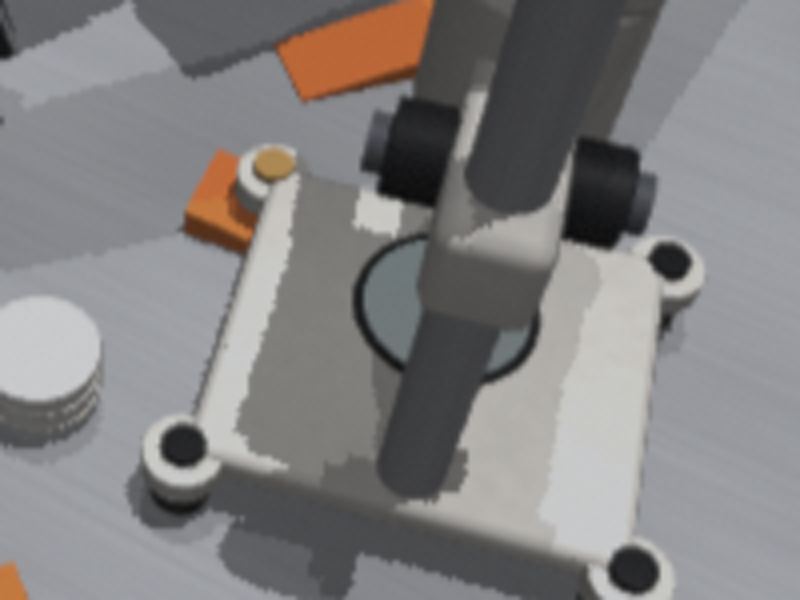

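View pics/side11.png

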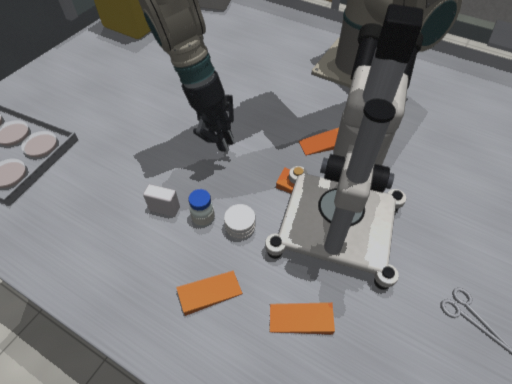

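The wedge stayed in place (top view: heel edge at about (542,395), brass cap at (473,411)). The dishes, jar and timer look unmoved, and the arm is clear. I'll retreat a bit further, then hand in.

Call:
carry_out --pt "-0.03 -0.01 0 0 0 0 0.78" --pt "-0.06 -0.02 0 0 0 0 0.78" --pt "-0.08 -0.03 0 0 0 0 0.78" --pt "-0.08 -0.03 0 0 0 0 0.78" --pt "-0.08 -0.03 0 0 0 0 0.78" --pt "-0.08 -0.03 0 0 0 0 0.78"

```text
time: 10.35
ee_pos: [0.5093, -0.1699, 0.1157]
ee_rot: [0.165, 1.564, 0.323]
ft_force: [-0.8, 0.5, -0.2]
gripper_width: 0.019
```

Run:
```python
from h import *
st(); look(12); 
T=snapshot("top");S=snapshot("side")
f=lambda p,o:(p[0]/4-.375+o[0],p[1]/4-.375+o[1])
print(tri(T,f((473,411),(110,130)),S,f((274,163),(230,130))))
print(close_job())
```

```text
t 10.35 p [ 0.5093 -0.1699  0.1157] head 95.87 tilt 17.8 F [-0.83  0.52 -0.24] w 0.019 q [-0.58  0.33 -0.25  1.19  0.25  0.87]
size [20.5 17.1] tip [0.4889 0.05  ] heel [0.4939 0.0092] az 97.0 len 0.0412
foot in wedge -0.0175 0.0034
(array([0.4846255 , 0.04642103, 0.04624901]), np.float64(0.0009625065119421042))
the job is handed in; nothing more can be done
None
```

I slid the rightmost orange wedge, thin end first, under the brass foot and pushed with two tilted fingertips against its heel. I stopped when the push rose from about 5.8 to 8.2 N with almost no further advance, then backed off and handed the job in at about 10.5 s. No verdict was reported.

**Last checks:**
- **Foot on the wedge:** the foot sits at about x = -13 to -17 mm in the wedge's frame, within about 3 mm of the centre line.
- **Microscope height:** the brass cap came up about 10 to 11 mm, against the 10.2 mm expected for level.
- **After letting go:** the wedge's position did not change, and the arm is clear with no contact force. By eye, the dishes, jar and timer look unmoved; I did not measure them.

**Disagreement:** the two-view heights of the lug caps were off by a few mm. The level lug read 42 to 44 mm against the stated 49 mm. Levelness therefore rests mainly on the change in cap height and the rise in push force.

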